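# Draw a tube from the slanted rack and hold it upright before the viewing panel

### The arm

A 6-joint arm with a two-finger parallel gripper is mounted at the origin on the work surface. World frame = base frame: x ahead of the robot, y to its left, z up, the work surface at z = 0. Lengths are in mm, angles in degrees, forces in N, time in s.
With the tool pointing down it reaches from about 325 to 925 mm from the base axis. Payload 3.1 kg.
Tool frame: the origin (TCP) lies at the very end of the fingers, on their centre line; the grasp point (between the pads) lies grasp_offset behind it (grasp_offset is the distance from the TCP to the grasp point, in mm); z points along the fingers, y is the line along which they close (so a half turn about z gives the same grasp; the last joint's range is limited). The gripper opens to 85 mm and grips with 20 to 120 N. Pads are 22 mm wide; open, the fingers measure 114 mm over their backs; the gripper's body (76 mm by 85 mm) begins 54 mm behind the grasp point. The pads swing forward as they close: fully open they stand 13 mm farther back than shut.
Start: joints at [-80.627, 12.427, 92.441, -0, 75.132, -6.429], TCP at [170.219, -601.386, 231.3] pointing down, gripper open.
Joint ranges: [-157.48, 157.48], [-44.54, 120.13], [17.64, 146.25], [-64.5, 244.5], [7.68, 150.69], [-147.95, 147.95]. Speed limits (degrees/s): [159.86, 159.86, 180, 180, 180, 180].

### API

Orientations are given as [roll, pitch, yaw] about the fixed x, y, z axes, in that order (R = Rz(yaw) Ry(pitch) Rx(roll)).
In Python, from station import * gives the robot as it stands. Calls block until the motion is done:
- goto(position, orientation): joint-space move of the TCP to a pose.
- move_l(position, attitude=None, speed=150): straight line of the TCP; attitude=None keeps the orientation; speed is the mean speed in mm/s.
- move_j(angles): joint-space move.
- grip(opening, squeeze=None): finger opening in mm; squeeze is the grip in N (None keeps the last); returns when the fingers have stopped.
- wait(seconds).
- solve_ik(position, orientation): joint angles nearest the present ones, or None.
- get_obs(): the state.
- get_image(name): name is "scene" or "side" or "wrist"; returns the picture (384x512x3 uint8, red, green, blue); there is no depth.
- get_calibration(name): a dict with "fx", "fy", "cx", "cy" (pixels), "R" (3x3) and "t" (3): a world point X has camera coordinates R X + t; the wrist camera has in their place "mount" (4x4, takes a point from camera to tool coordinates, whose origin is the TCP and whose axes are the flange's). Camera axes: x right, y down, z forward; pixel columns grow to the right and rows downward; lengths in mm; the calibration is good to about 2 mm. A picture is of the moment at which its call begins: read the wrist's pose just before it. get_calibration takes no time and is no camera call.
A pose or a line that the arm cannot do raises Unreachable and nothing moves.
- sign_off(): hands the job in; it is judged then, once.
Trained networks look in the newest picture that a camera, given by its name, has taken for a name from the list of things; names that differ only in an ending like _2 or _b are one class to them, and where a whole thing is asked for, a point or a joint stands for the part that bears it (a point fixed in the world has none). Each returns a list of dicts, best first, with "score" (0 to 1); they miss things now and then, are a little off and sometimes report something else, mostly with a low value. They report only what shows in the picture. A call takes as long as a camera call. They do not tell look-alikes from the thing itself.
- spot_in(name, camera): "extent" ([centre column, centre row, width, height] in pixels, round what is visible of it).
- regions_of(name, camera): "region" (384x512 bool, what is visible of it) and "extent" ([centre column, centre row, width, height] in pixels, round what is visible of it).
The state is a dict: "t": time; "joint_pos": joint angles; "qvel": joint speeds; "effort": joint torques, N m; "tcp_pos": TCP position; "ee_rot": TCP orientation; "wrist_force": force on the tool from outside, world axes, zero at the start; "moment": the same for the moment, N m; "grip_width": finger opening in mm; "grip_force": force on a finger pad.
Only numpy, scipy, OpenCV 4.12 (cv2) and the standard library are available. Lean on these libraries where they do the work, as an engineer would, in place of code of your own. Each camera call takes 0.05 s, during which the arm holds its last target. There are 200 camera calls.

### The job

Take the tube with the orange cap out of the slanted rack and hold it upright (cap on top) in the air in front of the lit viewing panel, centred on the bright window and level with its middle, about 12 cm from the lit face, so that its wall can be checked for cracks. Finish while still holding it there, steady and touching nothing but the gripper. Do not turn the tube over on the way, keep off the panel, and leave the other tubes and everything else on the bench where they are.

Things in the scene. Friction and masses are not known exactly. Their poses are not given: they have to be found in the camera images.
- tube_orange_mid (a point): Rigid closed lab tube, 118 mm long, pale 29 mm body, ORANGE cap (34 mm wide, top 15 mm), conical foot, 35 to 75 g. Point: its centre, half-way along; z axis along it to the cap. Starts in any of the rack's three bores, leaning about 0.49 rad from vertical, cap towards the robot; draws out along its own axis. The lower 50 mm are in the rack, the upper 68 mm clear; nothing locks it.
- tube_blue1_mid (a point): Rigid closed lab tube, 118 mm long, pale 29 mm body, BLUE cap (34 mm wide, top 15 mm), conical foot, 35 to 75 g. Point: its centre, half-way along; z axis along it to the cap. Another tube in the same rack, to be left where it is.
- tube_blue2_mid (a point): Rigid closed lab tube, 118 mm long, pale 29 mm body, BLUE cap (34 mm wide, top 15 mm), conical foot, 35 to 75 g. Point: its centre, half-way along; z axis along it to the cap. Another tube in the same rack, to be left where it is.
- rack: Fixed slanted tube rack, white with a blue top plate, about 130 x 268 mm, 97 mm high. Origin: centre of its underside; y axis along the row of three bores (85 mm apart, square openings 32 mm wide), whose axes lean 0.42 rad from vertical (the tubes, with play, about 0.49), upper ends to the rack's -x side (towards the robot). Tubes' cap tops are about 150 mm above the bench.
- panel_face (a point): Centre of the lit white window (172 x 172 mm) of an upright grey viewing panel fixed on the bench, 120 mm above the bench. Panel 200 mm wide, 220 mm high, 23 mm thick, its foot reaching backwards. The point's -y axis points straight out of the lit face into the open space before it; x along the panel's width, z up.
- panel: The viewing panel itself; origin at bench level under its lit face, axes as for the window's point.
- flask: Bystander: conical glass flask, foil-capped, 80 mm across, 136 mm high. Origin under its centre.
- marker: Bystander: black marker pen with red end, 130 mm long along x, 14 mm thick, lying on the bench. Origin on its underside.
- film_box: Bystander: cardboard box with a blue band, 120 x 120 x 100 mm high. Origin under its centre.
- reagent: Bystander: amber jar with blue cap, 64 mm across, 130 mm high. Origin under its centre.
Not all that is in view belongs to the job. What is shaped like the part that bears tube_orange_mid but brown or green is not meant.

How it is judged:
By the outcome, as a careful person would: the job done as asked, in the order asked, and still so for the second after the job is handed in, while the arm keeps its last pose, push and grip.
It also fails if it takes over 40 s, if anything falls off the work surface, if the arm or the gripper's body presses on something with over 40 N, if the wrist force passes 120 N, or if a joint passes its speed limit or range.

## Working session

There is one attempt and no reset: what is moved stays moved. The work goes in short steps, each a Python script; the robot and the scene stay as the last script left them, time stands still between calls to the robot, and variables do not carry over. Pictures are saved under pics/ and viewed, at most 10 in all, crops included, and the job is handed in when it is done.

```bash
mkdir -p pics; ls
python3 - <<'E'
from station import *
import cv2,numpy as np
o=get_obs();print({k:np.round(v,2).tolist() for k,v in o.items()})
ims=[]
for n in("scene","side"):
    im=get_image(n);cv2.imwrite(f"pics/{n}0.png",im[:,:,::-1]);ims.append(im)
    c=get_calibration(n);print(n,{k:np.round(v,4).tolist() for k,v in c.items()})
    for t in("tube_orange_mid","rack","panel"):
        for d in spot_in(t,n)[:4]:print(n,t,round(d['score'],2),np.round(d['extent'],1))
print(get_calibration("wrist"))
try: print(grasp_offset)
except Exception as e: print(e)
cv2.imwrite("pics/both0.png",cv2.resize(np.vstack(ims)[:,:,::-1],(400,600)) )
E
```

```text
pics
{'t': 0.0, 'joint_pos': [-80.63, 12.48, 92.53, -0.0, 75.13, -6.43], 'qvel': [0.01, -0.04, 0.0, -0.05, 0.09, -0.08], 'effort': [0.0, -39.68, -30.39, -0.0, 0.01, -0.0], 'tcp_pos': [170.09, -600.56, 229.94], 'ee_rot': [-179.86, -0.01, 15.8], 'wrist_force': [0.67, 0.78, -0.0], 'moment': [0.06, -0.01, -0.04], 'grip_force': 0.0, 'grip_width': 85.62}
scene {'fx': 471.4759, 'fy': 471.4759, 'cx': 251.693, 'cy': 186.9137, 'R': [[-0.7063, 0.7078, -0.0122], [0.6032, 0.5928, -0.5336], [-0.3705, -0.3842, -0.8456]], 't': [433.4386, -252.0364, 1656.3755]}
scene tube_orange_mid 0.79 [231.  120.5  26.4  23. ]
scene tube_orange_mid 0.72 [311.8 193.1  18.5  28.6]
scene tube_orange_mid 0.67 [192.6 238.2  37.   28.7]
scene tube_orange_mid 0.59 [201.9 150.9  12.9  29. ]
scene rack 0.87 [225.5 185.9  92.8  75.1]
scene panel 0.56 [354.1 273.9  69.6  97.1]
side {'fx': 476.3995, 'fy': 476.3995, 'cx': 259.9127, 'cy': 195.9579, 'R': [[0.9424, -0.3341, 0.0167], [-0.2221, -0.6621, -0.7158], [0.2502, 0.6708, -0.6981]], 't': [-581.4241, 150.7401, 1226.6539]}
side tube_orange_mid 0.83 [237.9 179.4  18.9  34.4]
side tube_orange_mid 0.73 [264.3 217.8  23.4  23.7]
side tube_orange_mid 0.64 [211.5 318.   53.   33.3]
side rack 0.6 [270.  237.2  88.  106.9]
side panel 0.62 [206.2 112.2  69.3  75.9]
{'fx': 310.06570131669486, 'fy': 310.06570131669486, 'cx': 256.8578220653951, 'cy': 195.9201023695257, 'mount': array([[ 4.83098198e-04, -9.55318964e-01, -2.95576461e-01,
         7.68631877e+01],
       [ 9.99999677e-01,  6.51216947e-04, -4.70341434e-04,
        -6.88529373e-01],
       [ 6.41810492e-04, -2.95576139e-01,  9.55318970e-01,
        -1.42749742e+02],
       [ 0.00000000e+00,  0.00000000e+00,  0.00000000e+00,
         1.00000000e+00]])}
18.700000000000003
```

View pics/scene0.png

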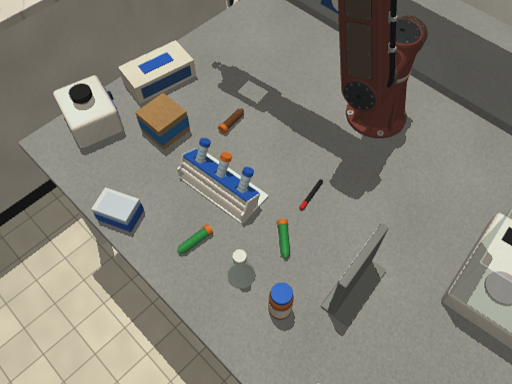

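View pics/side0.png

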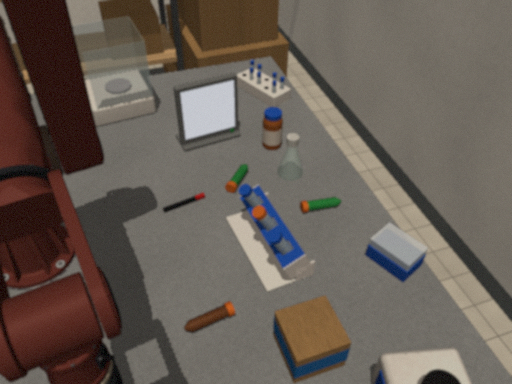

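```bash
cat > h.py <<'E'
import numpy as np,cv2
from scipy.optimize import least_squares
from station import get_calibration
CAL={n:get_calibration(n) for n in("scene","side")}
def proj(c,X):
    p=np.atleast_2d(X)@np.array(c["R"]).T+np.array(c["t"]);return np.c_[c["fx"]*p[:,0]/p[:,2]+c["cx"],c["fy"]*p[:,1]/p[:,2]+c["cy"]]
def tri(px): # {cam:(u,v)}
    r=lambda X:np.concatenate([proj(CAL[n],X)[0]-p for n,p in px.items()])
    s=least_squares(r,[500,0,100.]);return s.x,np.abs(s.fun).max()
E
python3 - <<'E'
from h import *
S={n:cv2.imread(f"pics/{n}0.png") for n in CAL}
def blobs(im,lo,hi,box):
    m=cv2.inRange(cv2.cvtColor(im,cv2.COLOR_BGR2HSV),lo,hi);k=np.zeros_like(m);x0,y0,x1,y1=box;k[y0:y1,x0:x1]=m[y0:y1,x0:x1]
    n,l,s,c=cv2.connectedComponentsWithStats(k);return [(s[i].tolist(),c[i].round(1)) for i in range(1,n) if s[i][4]>15],l
o={}
for n,b in(("scene",(214,145,240,175)),("side",(245,200,272,228))):
    r,_=blobs(S[n],(3,120,90),(22,255,255),b);print(n,r);o[n]=max(r,key=lambda q:q[0][4])[1]
print("orange cap",tri(o))
# rough blue caps by eye
for a,b in(((204.5,143),(246.5,190)),((246.5,173),(278,240))):print("blue",tri({"scene":a,"side":b}))
# panel window
g=S["side"];r,l=blobs(g,(0,0,180),(180,60,255),(165,65,250,155));print(r)
i=1+int(np.argmax([0]));n,l2=cv2.connectedComponents((l>0).astype(np.uint8))
cnt=max(cv2.findContours((l>0).astype(np.uint8),0,2)[0],key=cv2.contourArea)
q=cv2.approxPolyDP(cv2.convexHull(cnt),6,True)[:,0];print(q)
if len(q)==4:
    q=q[np.argsort(q[:,1])];q=np.r_[q[:2][np.argsort(q[:2,0])],q[2:][np.argsort(q[2:,0])]]+0.0
    def W(p):
        d=np.array([np.cos(p[2]),np.sin(p[2]),0]);c=np.array([p[0],p[1],120])
        return np.array([c+s*86*d+[0,0,h] for h in(86,-86) for s in(-1,1)])
    f=least_squares(lambda p:(proj(CAL["side"],W(p))-q).ravel(),[500,300,0]);print("panel",f.x,np.degrees(f.x[2]),f.fun.round(1))
a=cv2.resize(S["scene"][125:225,165:285],None,fx=3.3,fy=3.3,interpolation=2);b=cv2.resize(S["side"][170:290,215:325],None,fx=2.75,fy=2.75,interpolation=2)
w=np.zeros((335,720,3),np.uint8);w[:a.shape[0],:a.shape[1]]=a;w[:b.shape[0],400:400+b.shape[1]]=b;cv2.imwrite("pics/crop0.png",w)
E
```

```text
scene [([220, 152, 12, 10, 95], array([225.5, 156.5]))]
side [([253, 206, 13, 14, 137], array([258.9, 212.2]))]
orange cap (array([ 553.38071255, -166.5793705 ,  137.71064787]), np.float64(0.23734410082838053))
blue (array([ 551.13413282, -179.99589455,  215.20084889]), np.float64(16.967726881347716))
blue (array([ 564.22503651, -158.24928737,   34.50257032]), np.float64(19.519831746232455))
[([238, 70, 12, 13, 58], array([245. ,  76.2])), ([181, 81, 53, 57, 2292], array([208.1, 109. ]))]
[[232  81]
 [233 125]
 [186 137]
 [181  94]]
panel [5.56981444e+02 3.19224336e+02 1.42497648e-01] 8.164513839568093 [-1.  -1.2  0.7 -1.6 -0.6  2.3  0.9  0.2]
```

View pics/crop0.png

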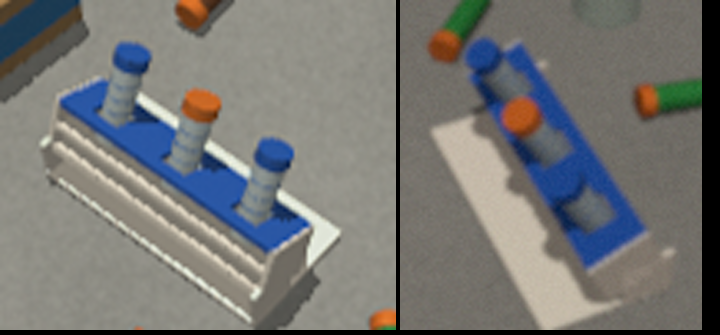

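The orange-capped candidates are:
- Rack tube, middle bore, pale body: scene (225,157), side (259,212). This is the one I'm taking.
- Brown decoy: scene (231,120), side (211,318).
- Green decoys: scene (285,238) and (195,239), side (238,178) and (321,205).

The crop confirms the choice: pale body, orange cap, with a blue cap on each side.

```bash
cat >> h.py <<'E'
from scipy.spatial.transform import Rotation as Ro
from scipy.optimize import minimize
def axis(psi,lean=.49): return np.array([-np.sin(lean)*np.cos(psi),-np.sin(lean)*np.sin(psi),np.cos(lean)])
def capcent(c,X,a,r=17,h=15): # silhouette centroid of a cap centred at X
    e=np.cross(a,[0,1,0]);e/=np.linalg.norm(e);f=np.cross(a,e);t=np.linspace(0,2*np.pi,40)[:,None]
    P=np.r_[X+a*h/2+r*(np.cos(t)*e+np.sin(t)*f),X-a*h/2+r*(np.cos(t)*e+np.sin(t)*f)]
    m=cv2.moments(cv2.convexHull(proj(c,P).astype(np.float32)));return np.array([m["m10"],m["m01"]])/m["m00"]
def pose(a,ydir): # tool z = -a, tool y ~ ydir
    z=-a;y=ydir-z*(ydir@z);y/=np.linalg.norm(y);return Ro.from_matrix(np.c_[np.cross(y,z),y,z]).as_euler("xyz",degrees=True)
E
python3 - <<'E'
from h import *
from station import *
b1,e1=tri({"scene":(204.7,142.3),"side":(275.7,237.3)});b2,e2=tri({"scene":(247.7,171.7),"side":(245.9,189.3)});print(b1,e1,b2,e2)
d=b2-b1;psi=np.arctan2(d[1],d[0])-np.pi/2;print("spacing",np.hypot(*d[:2]),"psi",np.degrees(psi))
a=axis(psi);px={"scene":(225.5,156.5),"side":(258.9,212.2)}
s=least_squares(lambda X:np.concatenate([capcent(CAL[n],X,a)-px[n] for n in px]),[553,-167,137.]);C=s.x;print("cap",C,s.fun.round(2),"top",C+7.5*a)
# panel by mask matching
g=cv2.cvtColor(cv2.imread("pics/side0.png"),cv2.COLOR_BGR2GRAY)
m=np.zeros_like(g);m[75:145,170:238]=g[75:145,170:238];print("levels",g[109,165:250:4])
M=cv2.resize(m[65:155,160:250].astype(float),None,fx=8,fy=8,interpolation=1)>150
def cost(p):
    dd=np.array([np.cos(p[2]),np.sin(p[2]),0])
    W=np.array([[p[0],p[1],120]+s*86*dd+[0,0,h] for s,h in((-1,86),(1,86),(1,-86),(-1,-86))])
    q=(proj(CAL["side"],W)-[160,65]+.5)*8-.5;k=np.zeros(M.shape,np.uint8);cv2.fillConvexPoly(k,np.int32(q*16),1,shift=4);return (M^(k>0)).sum()/64
r=minimize(cost,[557,319,.14],method="Nelder-Mead",options=dict(initial_simplex=[[557,319,.14],[565,319,.14],[557,330,.14],[557,319,.24]]));P=r.x
print("panel",P,np.degrees(P[2]),"bad px",r.fun)
np.savez("est.npz",psi=psi,C=C,P=P)
for nm,yd in(("perp",[np.cos(psi),np.sin(psi),0]),("perp-",[-np.cos(psi),-np.sin(psi),0]),("row",[-np.sin(psi),np.cos(psi),0]),("row-",[np.sin(psi),-np.cos(psi),0])):
    o=pose(a,np.array(yd))
    out=[solve_ik((C+a*k).tolist(),o.tolist()) for k in(-18.7,90,)]
    print(nm,o.round(1),[None if q is None else np.round(q) for q in out])
n=np.array([np.sin(P[2]),-np.cos(P[2]),0]);T=np.r_[P[:2],120]+120*n+[0,0,51.5-18.7];print("hold tcp",T)
for yaw in range(-180,180,45):
    q=solve_ik(T.tolist(),[180,0,yaw]);print(yaw,None if q is None else np.round(q))
E
```

```text
[ 562.73234224 -252.38001537  135.9654943 ] 0.5943019309159467 [547.55856404 -80.72736721 139.20248236] 0.20028806450773118
spacing 172.32201009680378 psi 5.051710355679341
cap [ 553.47024863 -166.73000833  137.77051322] [ 0.17 -0.08  0.27  0.08] top [ 549.95426509 -167.04081481  144.38800966]
levels [108 112 110  62 105 199 198 196 199 198 198 199 203 198 200 200 197 189
  74 114 111 113]
panel [5.57501330e+02 3.18541663e+02 1.17188498e-01] 6.714406314390823 bad px 15.828125
perp [151.9   0.   95.1] [array([-32.,   2., 121.,  28.,  37., -57.]), array([-36., -12., 123.,  24.,  50., -54.])]
perp- [-151.9    0.   -84.9] [array([-32.,   2., 121.,  28.,  37., 123.]), array([-36., -12., 123.,  24.,  50., 126.])]
row [-180.    28.1 -174.9] [array([ -32.,    2.,  121.,   28.,   37., -147.]), array([ -36.,  -12.,  123.,   24.,   50., -144.])]
row- [180.  -28.1   5.1] [array([-32.,   2., 121.,  28.,  37.,  33.]), array([-36., -12., 123.,  24.,  50.,  36.])]
hold tcp [571.53178465 199.36470936 152.8       ]
-180 [ 13.  14.  99.   0.  67. -77.]
-135 [  13.   14.   99.    0.   67. -122.]
-90 None
-45 [ 13.  14.  99.  -0.  67. 148.]
0 [ 13.  14.  99.  -0.  67. 103.]
45 [13. 14. 99. -0. 67. 58.]
90 [13. 14. 99. -0. 67. 13.]
135 [ 13.  14.  99.   0.  67. -32.]
```

Run:
```python
from h import *
from station import *
z=np.load("est.npz");psi,C=float(z["psi"]),z["C"];a=axis(psi);o=pose(a,np.array([np.cos(psi),np.sin(psi),0]))
grip(65,60)
goto((C+90*a).tolist(),o.tolist());wait(.3)
ob=get_obs();im=get_image("wrist");print(ob["t"],ob["tcp_pos"],ob["ee_rot"],ob["grip_width"])
cv2.imwrite("pics/w1.png",im[:,:,::-1])
w=get_calibration("wrist");T=np.eye(4);T[:3,:3]=Ro.from_euler("xyz",ob["ee_rot"],degrees=True).as_matrix();T[:3,3]=ob["tcp_pos"]
I=np.linalg.inv(T@w["mount"]);c=dict(w,R=I[:3,:3],t=I[:3,3])
m=cv2.inRange(cv2.cvtColor(im,cv2.COLOR_RGB2HSV),(3,120,70),(22,255,255));n,l,s,ce=cv2.connectedComponentsWithStats(m)
for i in range(1,n):
    if s[i][4]>60:print(s[i],ce[i].round(1))
print("pred",capcent(c,C,a),"foot-side pts",proj(c,np.array([C,C-50*a])))
```

```text
3.0083 [ 511.25793157 -170.9108453   217.16580574] [ 1.51931283e+02 -3.11193389e-03  9.50121228e+01] 65.08066014387896
[320  86  27  29 584] [332.7 100.4]
[ 236  177   43   44 1473] [257.1 198.4]
[  0 337  23  22 191] [  7.4 346. ]
pred [255.46684475 201.54255889] foot-side pts [[255.4811296  201.13726176]
 [255.72352511 184.61938264]]
```

View pics/w1.png

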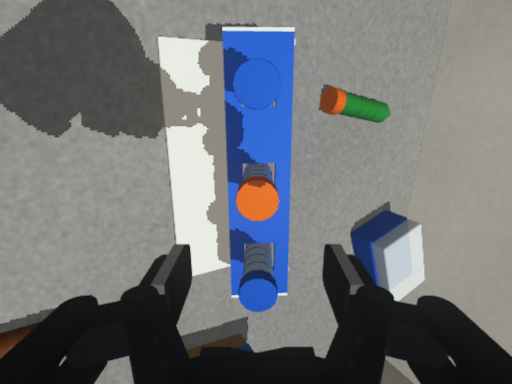

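The wrist view shows the orange cap at (257,198), between blue caps at (257,84) and (258,292). It is within 2.5 mm of the prediction, and the finger path is clear. I'll go in and grip.

Run:
```python
from h import *
from station import *
z=np.load("est.npz");psi,C,P=float(z["psi"]),z["C"],z["P"];a=axis(psi);o=pose(a,np.array([np.cos(psi),np.sin(psi),0]))
R=Ro.from_euler("xyz",o,degrees=True).as_matrix();C=C+1.2*R[:,1]+2.0*R[:,0]
move_l((C-23*a).tolist(),o.tolist(),120);wait(.2)
f0=np.array(get_obs()["wrist_force"])
grip(20,60);wait(.2);ob=get_obs();print(ob["t"],ob["grip_width"],ob["grip_force"],ob["wrist_force"]-f0)
im=get_image("wrist")
if ob["grip_width"]>28:
    move_l((C+5*a).tolist(),o.tolist(),40);ob=get_obs();print(ob["grip_width"],ob["wrist_force"]-f0)
    move_l((C+80*a).tolist(),o.tolist(),100);wait(.3);ob=get_obs();print(ob["t"],ob["grip_width"],ob["grip_force"],ob["wrist_force"]-f0)
    im2=get_image("side");im=np.hstack([im,im2])
cv2.imwrite("pics/g1.png",cv2.resize(im[:,:,::-1],None,fx=.78,fy=.78))
np.savez("est.npz",psi=psi,C=C,P=P)
```

```text
4.95 32.595264525884666 59.12037134170532 [-4.19227393 -2.01463996  5.28679043]
31.880847181991154 [-0.46444678 -0.22856939 -0.54520427]
7.05 31.97475727712312 59.62018668651581 [-0.14977065  0.32262854 -1.48388399]
```

View pics/g1.png

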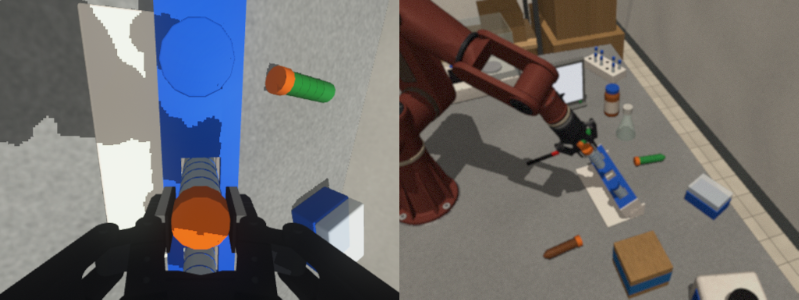

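Run:
```python
from h import *
from station import *
z=np.load("est.npz");psi,C,P=float(z["psi"]),z["C"],z["P"];a=axis(psi)
print("flask top",tri({"scene":(239,255),"side":(293,138)}),"reagent top",tri({"scene":(281,290),"side":(272,112)}))
yaw=np.degrees(P[2])-180
n=np.array([np.sin(P[2]),-np.cos(P[2]),0]);H=np.r_[P[:2],148.5]+120*n
p=get_obs()["tcp_pos"]
goto([p[0],p[1],270],[180,0,135])
goto([H[0],H[1],265],[180,0,yaw]);wait(.3)
ob=get_obs();print(ob["t"],ob["tcp_pos"],ob["ee_rot"],ob["grip_width"],ob["wrist_force"])
side=get_image("side");sc=get_image("scene")
cv2.imwrite("pics/m1.png",np.hstack([cv2.resize(side[20:220,130:330],(400,400),interpolation=2),cv2.resize(sc[150:350,230:430],(400,400),interpolation=2)])[:,:,::-1])
```

```text
flask top (array([746.18115819,  86.78403935, 133.30408741]), np.float64(0.2626246909347856)) reagent top (array([736.89024509, 230.07101583, 131.63764051]), np.float64(0.30204785708474446))
9.35 [571.82625574 198.52300843 265.13972687] [-1.79998364e+02  1.44878727e-02 -1.73371037e+02] 32.17784204043135 [-0.92745411 -0.39501064 -1.09251704]
```

View pics/m1.png

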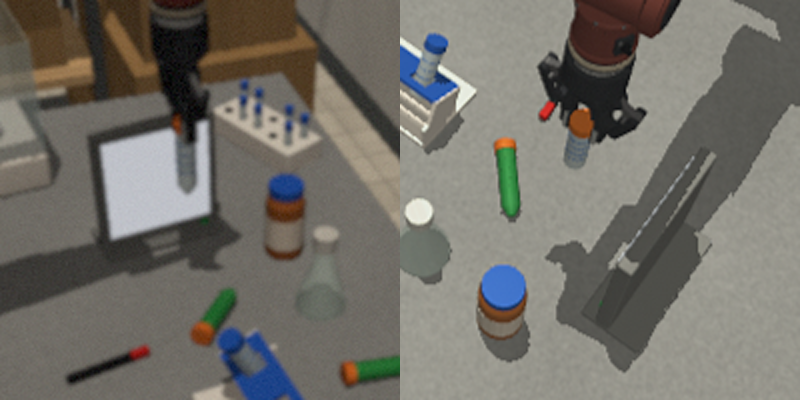

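Run:
```python
from h import *
from station import *
P=np.load("est.npz")["P"];yaw=np.degrees(P[2])-180
n=np.array([np.sin(P[2]),-np.cos(P[2]),0]);H=np.r_[P[:2],149.5]+120*n
move_l(H.tolist(),[180,0,yaw],80);wait(.6)
ob=get_obs();print(ob["t"],ob["tcp_pos"],ob["grip_width"],ob["wrist_force"])
side=get_image("side");sc=get_image("scene")
t=np.array(ob["tcp_pos"])
for nm,im,b in(("side",side,None),("scene",sc,None)):
    X=[t+[0,0,23],t-[0,0,28.5],t-[0,0,87.5],[P[0],P[1],120]];q=proj(CAL[nm],np.array(X));print(nm,q.round(1).tolist())
S=cv2.resize(side[60:180,150:270],(400,400),interpolation=2);A=cv2.resize(sc[190:310,260:380],(400,400),interpolation=2)
cv2.imwrite("pics/f1.png",np.hstack([S,A])[:,:,::-1])
```

```text
11.6417 [571.51319736 199.35812488 149.4766916 ] 32.28413892770992 [-0.06193214  0.16804415 -0.29302074]
side [[223.2, 116.2], [223.8, 130.6], [224.5, 146.2], [208.8, 110.0]]
scene [[316.8, 232.8], [314.8, 241.4], [312.6, 250.6], [353.1, 267.3]]
```

View pics/f1.png

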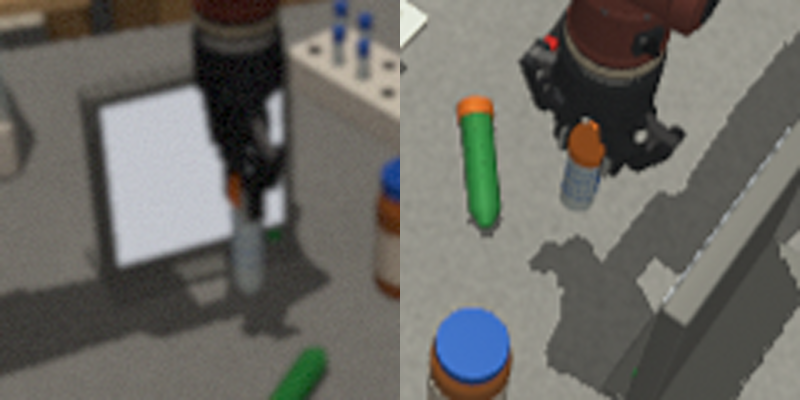

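The final view matches the prediction: the foot is at side (224,147) and scene (312,253), within about 2 px. The tube is vertical, in front of the window, and clear of everything.

```bash
python3 -c "
from station import *
print(sign_off())"
```

```text
the job is handed in; nothing more can be done
None
```

I handed the job in with the orange-capped tube held upright by its cap, 12 cm in front of the lit window and centred on it to within a few mm by camera estimate; it touches only the gripper, and nothing else on the bench was moved as far as the pictures show.

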